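# Dry-fit the heel block on the neck blank's dowels

## Task

Swing the latch lever of the wooden case free, open the lid so that it stays up, and take out the heel block with the two holes (not the plain offcut). Fit it onto the two dowels of the clamped neck blank with its rounded end towards the headstock, and push it fully home and flush. Finish while still holding it with the fingers and pressing it down firmly on the blank, with about 15 N; leave the other things on the bench and in the case where they are.

Things in the scene. Friction and masses are not known exactly. Their poses are not given: they have to be found in the camera images.
- latch (a joint): Steel latch lever at the middle of the case's front, on a vertical pivot; rad. 0 = locked, its tongue over the lid's front edge and holding it shut. Grows counter-clockwise seen from above, up to 1.57 (lever along the case's front, knob towards the case's -y end); the tongue is off the lid from about 1.2. Starts at 0 to 0.25. Stays where left; about 1 N at the knob.
- latch_pivot (a point): Pivot of the latch lever (vertical axis), on the lever's underside, 16 mm in front of the case's front face and 66 mm above the bench.
- latch_knob (a point): Top of the lever's upright steel knob, a round post 12 mm across and 34 mm tall standing on the lever bar (12 mm wide, 6 mm thick) 50 mm from the pivot; at latch 0 it lies from the pivot along the case's -x. Its top is 106 mm above the bench.
- lid (a joint): Case lid, hinged along the case's far (+x) upper edge; rad. 0 = shut, grows as the front edge comes up, up to 1.95 (leaning back past upright, 1.57 is upright). Stiff hinge: the lid stays at any angle; about 2 to 5 N at the handle moves it; it must stand near upright to leave room for a gripper. Lid 160 x 220 mm, 10 mm thick, 0.25 kg.
- lid_handle (a point): Centre of the lid's handle: a round bar 18 mm in diameter and 30 mm long, parallel to the hinge, held 30 mm above the lid's top face on a 14 mm square stem; 32 mm behind the lid's front edge, mid-width. Shut, it is 96 mm above the bench. Pinched by its two flat ends (30 mm apart) it can turn between the fingers.
- lid_hinge (a point): Middle of the lid's hinge line (horizontal, along the case's y), 55 mm above the bench. The handle's centre is 128 mm in front of it and 40 mm above it when shut.
- case: Fixed brown wooden case, 160 (x) x 220 (y) x 55 mm without lid, walls and floor 6 mm. Origin: centre of the underside, on the bench. +x to the hinge side, -x to the latch side. A 35 mm high partition at y = -35 mm parts it into a large bay (+y side, 136 x 148 mm, holds the heel block) and a small one (offcut).
- heel_block: Pale wood heel block lying flat in the case's large bay: 54 mm wide (y), 34 thick (z), straight-sided from x = -32 (square end) to 32 mm, then a half-round end (+x) to 59 mm. Two 12 mm holes pass through it vertically at x = -20 and +20 mm. Origin: middle of the underside between the holes. 0.09 to 0.16 kg. In the case its x axis is within 0.2 rad of the case's y axis.
- heel_nose (a point): Tip of the heel block's half-round end, on its underside, 59 mm from its origin along its +x.
- neck: Pale wood guitar-neck blank clamped to the bench, 48 mm wide, 40 mm thick. Two upright dowels, 10 mm across, 20 mm tall, tips tapered over 6 mm, stand on its top face at x = -20 and +20 mm. Origin: bench level, midway below the dowels. +x points to the headstock; square heel end at x = -36 mm. Two blue clamps, 180 mm tall, at x = 240 and 345 mm. The seated block's origin is 40 mm above this one.
- offcut: Bystander: plain wood offcut without holes, 90 x 36 x 22 mm, in the small bay of the case. Origin: centre of underside.
- glue_bottle: Bystander: white bottle, 60 mm across, 170 mm tall. Origin: centre of underside.
- sanding_block: Bystander: cork sanding block 100 x 55 x 31 mm. Origin: centre of underside.
- pencil: Bystander: flat red carpenter's pencil, 170 x 14 x 8 mm along its x. Origin: centre of underside.
- tape_roll: Bystander: roll of paper tape, 90 mm across, 25 mm tall, lying flat. Origin: centre of underside.
- set_square: Bystander: set square with a wooden stock 120 x 22 x 18 mm and an aluminium blade 160 mm long. Origin: under the stock's centre.
- screwdriver: Bystander: red-handled screwdriver, lying along its x. Origin: centre of underside.

How it is judged:
On the way, in this order (a step that is already met when the one before it is completed fails the run):
1. the latch is swung free (past 1.2 rad) with the lid still shut (value of joint latch above 1.2 rad and value of joint lid below 0.15 rad), for 0.1 s.
2. the lid stands open (past 1.25 rad) (value of joint lid above 1.25 rad), for 0.2 s.
3. the heel block is held in the fingers, lifted clear of the case (z of each of heel_nose, heel_block in the frame of case above 0.06 m and contact force between the fingers and heel_block above 2 N and contact force between heel_block and case below 0.1 N), for 0.2 s.
At the end, for the whole second after the job is handed in: Heel block on both dowels, flush on the blank (2.5 mm in height, 4 mm sideways, 0.08 rad yaw, 0.05 rad tilt), rounded end to the headstock, at rest, fingers on it (over 4 N) pressing it to the blank with over 6 N; lid open past 1.2 rad, latch past 1.0 rad (z of heel_block in the frame of neck between 0.0375 and 0.0425 m and x of heel_block in the frame of neck between -0.004 and 0.004 m and y of heel_block in the frame of neck between -0.004 and 0.004 m and angle between the x axis of heel_block and the x axis of neck, either way round below 0.08 rad and x of heel_nose in the frame of neck above 0.03 m and angle between heel_block's own z axis and vertical below 0.05 rad and contact force between heel_block and neck above 6 N and contact force between the fingers and heel_block above 4 N and linear speed of heel_block below 0.02 m/s and value of joint lid above 1.2 rad and value of joint latch above 1 rad); the arm keeps its last pose, push and grip.
It fails at once if a bystander is pushed or carried more than 40 mm from its place (distance of any of offcut, glue_bottle, sanding_block, pencil, tape_roll, set_square, screwdriver from where it was at the start of the episode above 0.04 m).
It fails at once if the block is crushed onto the blank with more than 90 N (contact force between heel_block and neck above 90 N).
It also fails if it takes over 66 s, if anything falls off the work surface, if the arm or the gripper's body presses on something with over 40 N, if the wrist force passes 120 N, or if a joint passes its speed limit or range.

## Robot

A 7-joint arm with a two-finger parallel gripper is mounted at the origin on the work surface. World frame = base frame: x ahead of the robot, y to its left, z up, the work surface at z = 0. Lengths are in m, angles in rad, forces in N, time in s.
With the tool pointing down it reaches from about 0.425 to 0.825 m from the base axis. Payload 3.6 kg.
Tool frame: the origin (TCP) lies midway between the tips of the shut fingers; the grasp point (between the pads) lies 19 mm behind it; z points along the fingers, y is the line along which they close (so a half turn about z gives the same grasp; the last joint's range is limited). The gripper opens to 93 mm and grips with 3 to 60 N. Pads are 15 mm wide; open, the fingers measure 128 mm over their backs; the gripper's body (75 mm by 188 mm) begins 65 mm behind the grasp point.
Start: joints at [1.312, 0.615, -0.013, 1.423, 0.008, 1.103, -0.04], TCP at [0.149, -0.633, 0.219] pointing down, gripper open.
Joint ranges: [-3.12, 3.12], [-0.3, 2.06], [-1.34, 1.32], [0.26, 2.42], [-1.36, 4.5], [0.01, 1.98], [-2.84, 2.84]. Speed limits (rad/s): [2.79, 2.79, 3.14, 3.14, 3.14, 3.14, 3.14].

## Interface

Orientations are given as a rotation vector (axis times angle).
In Python, from workcell import env gives the robot as it stands.
- The arm moves only by the shell command python3 -m inch 'ROWS' [OPENING]. ROWS is JSON, a list that holds one entry, the list of rows, each a list of 6 numbers: the shift along the tool's x, y, z in mm, then the turn, a rotation vector about the tool's x, y, z in rad. A call has exactly 8 rows; each row shifts and turns the commanded pose from where the row before left it, along the tool's axes as they then stand; what a row does not reach is not made up. A row lasts 1/10 s, in which the tool goes at most 50 mm and 8.59 degrees, less where a joint would pass 70% of its speed; a pose out of reach is approached as far as the arm can. A call is refused whole if a number of a shift passes 50 or a number of a turn 0.15, either way. A call with a gripper value outside its range is refused whole. OPENING is the closure, from 0 (fully open) to 1 (shut), set as the call begins (- or left out, the last holds). The fingers move at their own pace and stop on an object; the grip force is fixed at half the most. Time passes only in rows, so rows that do not move let the fingers close, or fill a call up. It gives the time, the measured TCP pose, the force, the opening and the grip force at its end, in the units of the state.
- env.observe(): the state, without advancing time (a new reading comes with each control period).
- env.capture(name): name is "scene" or "top"; returns a dict with "pixels" (400x640x3 uint8, red, green, blue), "vfov" (degrees; the focal length in pixels is half the picture's height over the tangent of half this angle, whatever the lens; pixels are square), "cx", "cy" (the principal point, pixels), "R" (3x3) and "t" (3): a world point X has camera coordinates R X + t. Camera axes: x right, y down, z forward; pixel columns grow to the right and rows downward; lengths in m; the calibration is good to about 2 mm. A picture is of the moment at which its call begins. There is no depth.
- env.finish_job(): hands the job in; it is judged then, once.
The state is a dict: "t": time; "joint_pos": joint angles; "qvel": joint speeds; "effort": joint torques, N m; "tool_pos": TCP position; "ee_rot": TCP orientation; "contact_force": force on the tool from outside, world axes, zero at the start; "moment": the same for the moment, N m; "finger_gap": finger opening in m; "grip_force": force on a finger pad.
Only numpy, scipy, OpenCV 4.12 (cv2) and the standard library are available. Lean on these libraries where they do the work, as an engineer would, in place of code of your own. Each camera call takes 0.05 s, during which the arm holds its last target. There are 200 camera calls.

## Working session

There is one attempt and no reset: what is moved stays moved. The work goes in short steps, Python scripts to look and compute and a shell command to move; the robot and the scene stay as the last step left them, time stands still between calls to the robot, and variables do not carry over. Pictures are saved under pics/ and viewed, at most 10 in all, crops included, and the job is handed in when it is done.

```bash
ls; mkdir -p pics; cat > h.py <<'E'
import numpy as np, cv2
from workcell import env
from scipy.spatial.transform import Rotation as Ro
def cam(n):
    c=env.capture(n); c['f']=200/np.tan(np.radians(c['vfov'])/2); c['R']=np.array(c['R']); c['t']=np.array(c['t']); return c
def ray(c,u,v,z):
    d=c['R'].T@np.array([(u-c['cx'])/c['f'],(v-c['cy'])/c['f'],1]); o=-c['R'].T@c['t']
    return o+d*(z-o[2])/d[2]
def proj(c,X):
    p=c['R']@np.array(X)+c['t']; return np.array([c['cx']+c['f']*p[0]/p[2],c['cy']+c['f']*p[1]/p[2]])
def save(c,name,box=None,s=1):
    im=cv2.cvtColor(np.asarray(c['pixels'],np.uint8),cv2.COLOR_RGB2BGR)
    if box: im=im[box[1]:box[3],box[0]:box[2]]
    cv2.imwrite('pics/'+name,cv2.resize(im,None,fx=s,fy=s,interpolation=cv2.INTER_CUBIC))
def st():
    s=env.observe(); return s
E
python3 - <<'E'
from h import *
for n in('top','scene'):
    c=cam(n); save(c,n+'0.png',None,1.25); print(n,c['f'],c['cx'],c['cy'],-c['R'].T@c['t'],c['R'].round(3).tolist())
s=st(); print(s); print(Ro.from_rotvec(s['ee_rot']).as_matrix().round(3))
E
```

```text
pics
top 514.6594545225969 323.43711769709 203.2583726074804 [ 0.43166235 -0.08210957  1.48357671] [[0.016, -1.0, 0.02], [-0.996, -0.017, -0.083], [0.084, -0.019, -0.996]]
scene 473.6742819086251 317.403647688535 197.72170557783568 [1.40724232 0.36613947 1.01760715] [[-0.47, 0.883, 0.011], [0.599, 0.328, -0.73], [-0.648, -0.337, -0.683]]
{'t': 0.1, 'joint_pos': array([ 1.31249338,  0.61579881, -0.01265983,  1.42471755,  0.00812994,
        1.1033798 , -0.04040319]), 'qvel': array([ 0.00034839, -0.00196354,  0.00046835, -0.00239456,  0.00019049,
       -0.00033178, -0.00147094]), 'effort': array([ 1.41706496e-03, -4.60042477e+01,  2.10118596e-01, -1.66245532e+01,
       -6.11802167e-02,  1.69371214e-02,  1.24981857e-04]), 'tool_pos': array([ 0.14919256, -0.63192954,  0.21761925]), 'ee_rot': array([-3.11827587e+00, -3.63215290e-01,  4.53246223e-04]), 'contact_force': array([-1.16765017,  0.03934597,  0.09808272]), 'moment': array([ 0.02797273, -0.00218551, -0.02874484]), 'grip_force': 0.0, 'finger_gap': 0.09311116258241228}
[[ 0.973  0.23  -0.001]
 [ 0.23  -0.973  0.002]
 [-0.    -0.002 -1.   ]]
```

View pics/top0.png

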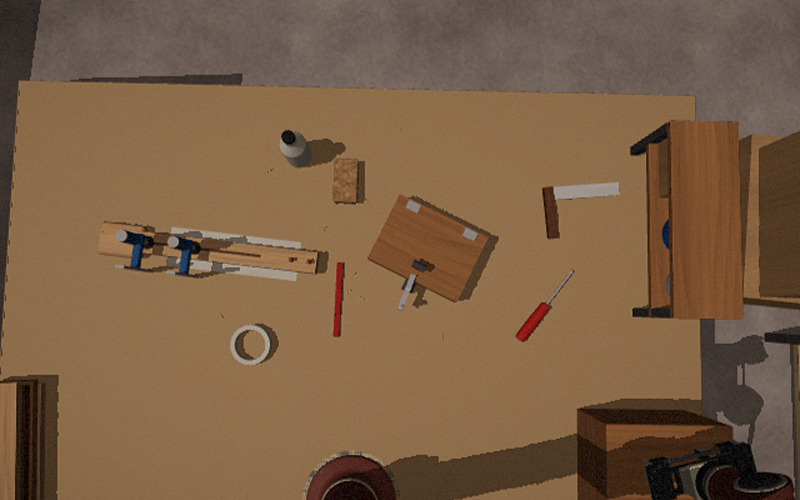

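View pics/scene0.png

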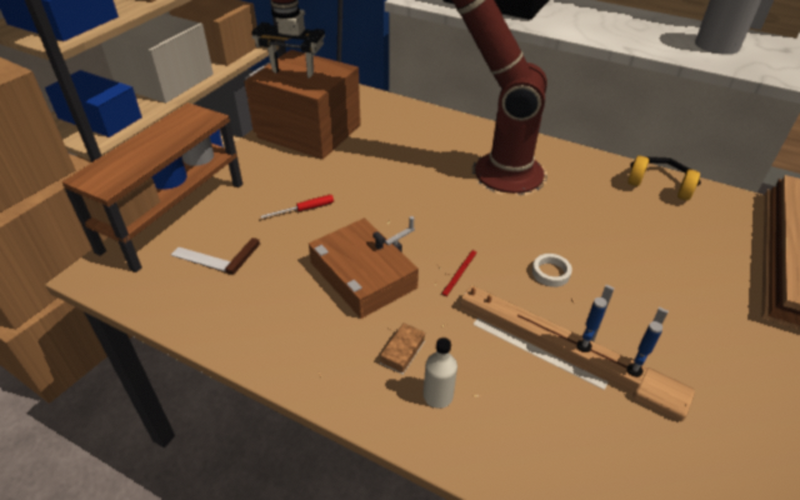

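The top view (800-wide) shows the case with lid corners near (401,195), (495,236), (458,301) and (368,260), the latch knob near (402,305) and the dowels near (292,259) and (309,261). The scene view agrees: the latch side faces the robot and the headstock is away to +y. I'll zoom in to get exact pixels.

```bash
python3 - <<'E'
from h import *
c=cam('top'); save(c,'t1.png',(220,145,400,260),4.4)
c=cam('scene'); save(c,'s1.png',(235,165,415,255),4.4)
E
```

```text
(no output)
```

View pics/t1.png

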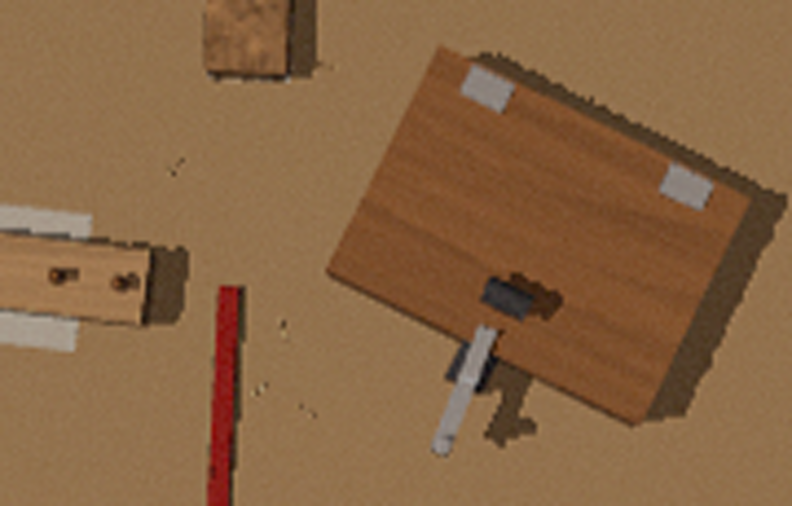

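View pics/s1.png

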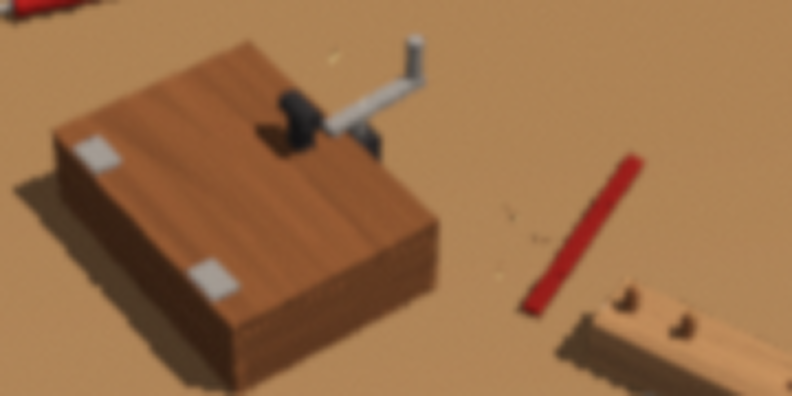

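The top crop gives the lid corners at (440,46), (750,198), (633,424) and (328,270), the knob top at (440,449), the handle at (508,297) and the dowels at (57,276) and (122,282). The scene crop gives the knob top at (416,42) and the dowels at (630,297) and (686,324).

```bash
python3 - <<'E'
from h import *
c=cam('top'); s=cam('scene')
T=lambda x,y,z: ray(c,220+x/4.4,145+y/4.4,z)
S=lambda x,y,z: ray(s,235+x/4.4,165+y/4.4,z)
P=[T(440,46,.065),T(750,198,.065),T(633,424,.065),T(328,270,.065)]
for p in P: print(p.round(4))
P=np.array(P); 
print('sides',[np.linalg.norm(P[i]-P[i-1]).round(4) for i in range(4)])
x=(P[0]+P[1]-P[2]-P[3])/2; x/=np.linalg.norm(x); y=(P[0]+P[3]-P[1]-P[2]); y/=np.linalg.norm(y)
a=np.arctan2(x[1],x[0]); b=np.arctan2(-y[0],y[1]); print('yaw',a,b, 'ctr',P.mean(0))
SS=[S(53,132,.065),S(235,325,.065),S(437,220,.065),S(248,42,.065)]
print('scene corners',np.round(SS,4).tolist(),np.mean(SS,0))
print('knob',T(440,447,.106),S(416,40,.106),'handle top',T(508,297,.1),S(290,98,.105))
# neck by mask
for cc,z in((c,.04),):
    im=cv2.cvtColor(np.asarray(cc['pixels'],np.uint8),cv2.COLOR_RGB2HSV)
    print('hsv neck',im[145+265//4,222].tolist(),im[209,240].tolist(),'table',im[180,240].tolist(),im[230,300].tolist())
for x,y in((57,274),(122,281)): print('dowT',T(x,y,.058))
for x,y in((686,318),(630,291)): print('dowS',S(x,y,.058))
print('heelT',T(150,248,.04),T(142,325,.04))
E
```

```text
[ 0.6844 -0.0973  0.065 ]
[ 0.5911 -0.2947  0.065 ]
[ 0.4475 -0.222   0.065 ]
[ 0.5409 -0.0293  0.065 ]
sides [np.float64(0.1588), np.float64(0.2184), np.float64(0.161), np.float64(0.2141)]
yaw -0.4556210071639358 -0.4462836994352245 ctr [ 0.56599057 -0.16083884  0.065     ]
scene corners [[0.5924, -0.2913, 0.065], [0.6835, -0.0955, 0.065], [0.5431, -0.0275, 0.065], [0.4487, -0.2238, 0.065]] [ 0.56693198 -0.15952225  0.065     ]
knob [ 0.43129625 -0.10088432  0.106     ] [ 0.43341249 -0.09985408  0.106     ] handle top [ 0.52350904 -0.1411241   0.1       ] [ 0.524713   -0.14615873  0.105     ]
hsv neck [16, 135, 157] [15, 136, 158] table [15, 116, 147] [17, 125, 145]
dowT [0.53593169 0.14120707 0.058     ]
dowT [0.53222193 0.10030476 0.058     ]
dowS [0.53924304 0.1435043  0.058     ]
dowS [0.53477503 0.10410803 0.058     ]
heelT [0.55491037 0.08538025 0.04      ] [0.50564483 0.08912939 0.04      ]
```

```bash
cat >> h.py <<'E'
C0=np.array([.5665,-.160,0]); CY=-.446
def case(x,y,z): return C0+Ro.from_rotvec([0,0,CY]).apply([x,y,z])
def todo(target,yaw=CY,s=None):
    s=s or st(); R=Ro.from_rotvec(s['ee_rot']); G=Ro.from_rotvec([0,0,yaw])*Ro.from_rotvec([np.pi,0,0])
    print('t',round(s['t'],2),'tcp',s['tool_pos'].round(4),'F',s['contact_force'].round(1),'gap',round(s['finger_gap'],4))
    print('do mm',(R.inv().apply(np.array(target)-s['tool_pos'])*1000).round(1),'turn',(R.inv()*G).as_rotvec().round(3))
E
python3 -m inch '[[[29,-34,0,0,0,0.136],[24,-38,0,0,0,0.136],[18,-41,0,0,0,0.136],[12,-43,0,0,0,0.136],[6,-45,0,0,0,0.134],[2,-50,0,0,0,0],[2,-50,0,0,0,0],[2,-45,0,0,0,0]]]' 0
python3 -c "
from h import *
todo(case(-.146,-.004,.082))"
```

```text
t: 1.1
tool_pos: [0.3174, -0.3008, 0.2189]
ee_rot: [-3.064, 0.693, -0.001]
contact_force: [1.0, -0.2, 0.1]
finger_gap: 0.0931
grip_force: 0.0
t 1.1 tcp [ 0.3174 -0.3008  0.2189] F [ 1.  -0.2  0.1] gap 0.0931
do mm [  18.1 -230.4  137. ] turn [-0.    -0.001  0.001]
```

```bash

python3 -m inch '[[[4,-46,12,0,0,0],[4,-46,14,0,0,0],[4,-46,14,0,0,0],[3,-46,14,0,0,0],[3,-46,14,0,0,0],[0,0,22,0,0,0],[0,0,22,0,0,0],[0,0,0,0,0,0]]]' 0
python3 -c "
from h import *
todo(case(-.146,-.004,.082)); save(cam('scene'),'s2.png',(255,140,400,240),5)"
```

```text
t: 1.9
tool_pos: [0.4303, -0.1025, 0.1048]
ee_rot: [3.064, -0.693, -0.009]
contact_force: [-0.1, 0.4, -0.3]
finger_gap: 0.093
grip_force: 0.0
t 1.9 tcp [ 0.4303 -0.1025  0.1048] F [-0.1  0.4 -0.3] gap 0.093
do mm [ 1.8 -2.9 22.8] turn [0.001 0.005 0.001]
```

View pics/s2.png

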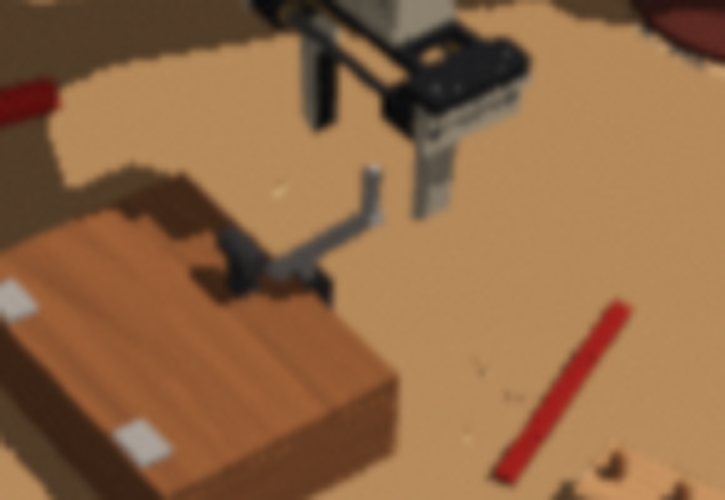

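The knob at (375,170) lies midway between the fingertips at (320,125) and (432,215). I'll descend and pinch it.

```bash

python3 -m inch '[[[1,-1,10,0,0,0],[0,-1,11,0,0,0],[0,0,0,0,0,0],[0,0,0,0,0,0],[0,0,0,0,0,0],[0,0,0,0,0,0],[0,0,0,0,0,0],[0,0,0,0,0,0]]]' 0
python3 -m inch '[[[0,0,0,0,0,0],[0,0,0,0,0,0],[0,0,0,0,0,0],[0,0,0,0,0,0],[0,0,0,0,0,0],[0,0,0,0,0,0],[0,0,0,0,0,0],[0,0,0,0,0,0]]]' 1
python3 -c "
from h import *
todo(case(-.146,-.004,.082))"
```

```text
t: 2.75
tool_pos: [0.4338, -0.1021, 0.0859]
ee_rot: [-3.064, 0.695, -0.001]
contact_force: [0.2, 0.3, -0.6]
finger_gap: 0.093
grip_force: 0.0
t: 3.55
tool_pos: [0.4337, -0.102, 0.0857]
ee_rot: [-3.064, 0.695, -0.0]
contact_force: [0.6, -0.9, -0.1]
finger_gap: 0.0338
grip_force: 0.0
t 3.55 tcp [ 0.4337 -0.102   0.0857] F [ 0.6 -0.9 -0.1] gap 0.0338
do mm [-1.2 -1.   3.7] turn [-0. -0. -0.]
```

```bash

python3 -m inch '[[[0,0,0,0,0,0],[0,0,0,0,0,0],[0,0,0,0,0,0],[0,0,0,0,0,0],[0,0,0,0,0,0],[2,10,0,0,0,0],[4,9,0,0,0,0],[0,0,0,0,0,0]]]' 1
python3 -m inch '[[[3,4,0,0,0,0],[3,4,0,0,0,0],[7,7,0,0,0,0],[8.4,5.4,0,0,0,0],[9.3,3.6,0,0,0,0],[6,1.5,0,0,0,0],[0,0,0,0,0,0],[0,0,0,0,0,0]]]' 1
python3 -c "
from h import *
todo(case(-.1035,-.0494,.0857))"
```

```text
t: 4.35
tool_pos: [0.4293, -0.1207, 0.0856]
ee_rot: [-3.063, 0.692, 0.006]
contact_force: [-1.8, 3.6, 4.9]
finger_gap: 0.011
grip_force: 30.0
t: 5.15
tool_pos: [0.4545, -0.1621, 0.0857]
ee_rot: [3.062, -0.696, 0.006]
contact_force: [1.9, -0.8, -2.6]
finger_gap: 0.0109
grip_force: 30.0
t 5.15 tcp [ 0.4545 -0.1621  0.0857] F [ 1.9 -0.8 -2.6] gap 0.0109
do mm [-3.3 -0.8  0. ] turn [ 0.001 -0.004 -0.001]
```

```bash

python3 -m inch '[[[0,0,0,0,0,0],[0,0,0,0,0,0],[0,0,0,0,0,0],[0,0,-20,0,0,0],[0,0,-30,0,0,0],[10,-10,-20,0,0,0],[21,-19,0,0,0,0],[21,-19,0,0,0,0]]]' 0
python3 -c "
from h import *
c=cam('top');save(c,'t2.png',(275,150,385,260),5)
todo(case(-.048,0,.077))"
```

```text
t: 5.95
tool_pos: [0.5214, -0.1398, 0.1569]
ee_rot: [3.063, -0.696, 0.003]
contact_force: [-0.2, 0.2, -0.5]
finger_gap: 0.0705
grip_force: 0.0
t 6.0 tcp [ 0.527  -0.1368  0.1565] F [4.4 0.8 0.6] gap 0.0748
do mm [-2.9  4.2 79.5] turn [-0.004 -0.007  0.004]
```

View pics/t2.png

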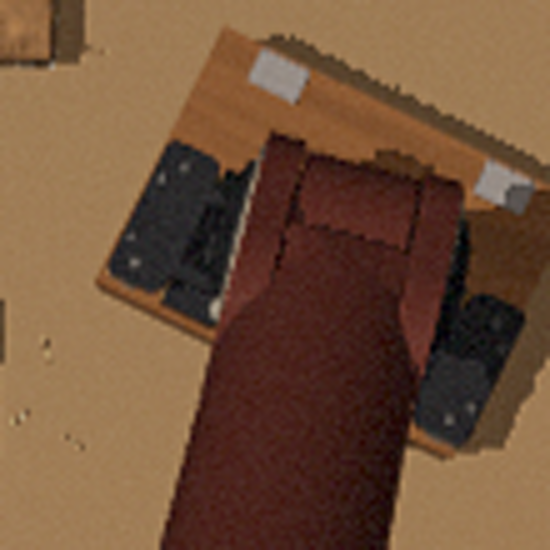

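The gripper hides the handle in this view, but the case frame and both handle measurements agree to within a few mm, so I'll descend and pinch.

```bash

python3 -m inch '[[[-2,1,20,0,0,0],[0,0,20,0,0,0],[0,0,20,0,0,0],[0,0,19,0,0,0],[0,0,0,0,0,0],[0,0,0,0,0,0],[0,0,0,0,0,0],[0,0,0,0,0,0]]]' 0
python3 -m inch '[[[0,0,0,0,0,0],[0,0,0,0,0,0],[0,0,0,0,0,0],[0,0,0,0,0,0],[0,0,0,0,0,0],[0,0,0,0,0,0],[0,0,0,0,0,0],[0,0,0,0,0,0]]]' 1
python3 -m inch '[[[0,0,0,0,0,0],[0,0,0,0,0,0],[0,0,0,0,0,0],[0,0,0,0,0,0],[0,0,0,0,0,0],[0,0,0,0,0,0],[0,0,0,0,0,0],[0,0,0,0,0,0]]]' 1
python3 -c "
from h import *
todo(case(-.048,0,.077))"
```

```text
t: 6.8
tool_pos: [0.5191, -0.1399, 0.0778]
ee_rot: [-3.064, 0.695, -0.003]
contact_force: [-0.5, 0.5, 0.5]
finger_gap: 0.093
grip_force: 0.0
t: 7.6
tool_pos: [0.5184, -0.1397, 0.0766]
ee_rot: [-3.064, 0.695, 0.0]
contact_force: [-0.9, -0.6, 0.6]
finger_gap: 0.0336
grip_force: 0.0
t: 8.4
tool_pos: [0.5189, -0.1386, 0.0766]
ee_rot: [-3.063, 0.693, -0.001]
contact_force: [3.0, 4.7, -2.1]
finger_gap: 0.0298
grip_force: 30.0
t 8.4 tcp [ 0.5189 -0.1386  0.0766] F [ 3.   4.7 -2.1] gap 0.0298
do mm [ 4.1 -1.2 -0.3] turn [-0.001 -0.     0.001]
```

```bash

python3 -m inch '[[[4.7,0,-12.6,0,0,0],[6,0,-12,0,0,0],[7.1,0,-11.4,0,0,0],[8.2,0,-10.6,0,0,0],[9.3,0,-9.7,0,0,0],[10.2,0,-8.8,0,0,0],[11,0,-7.7,0,0,0],[11.7,0,-6.6,0,0,0]]]' 1
python3 -c "
from h import *
todo(case(.08-.0715-.004,0,.055+.1138-.019))"
```

```text
t: 9.2
tool_pos: [0.5754, -0.1656, 0.1545]
ee_rot: [-3.06, 0.693, 0.021]
contact_force: [-3.5, 6.2, -1.7]
finger_gap: 0.03
grip_force: 30.0
t 9.2 tcp [ 0.5754 -0.1656  0.1545] F [-3.5  6.2 -1.7] gap 0.03
do mm [-5.9 -1.2  4.8] turn [-0.001  0.014  0.001]
```

```bash

python3 -m inch '[[[12.3,0,-4.5,0,0,0],[12.8,0,-3.3,0,0,0],[13.1,0,-2,0,0,0],[13.3,0,-1,0,0,0],[13.4,0,0.3,0,0,0],[13.4,0,1.5,0,0,0],[13.2,0,2.7,0,0,0],[12.9,0,3.8,0,0,0]]]' 1
python3 -m inch '[[[12.4,0,5.1,0,0,0],[11.8,0,6.3,0,0,0],[7,0,5,0,0,0],[0,0,0,0,0,0],[0,0,0,0,0,0],[0,0,0,0,0,0],[0,0,0,0,0,0],[0,0,0,0,0,0]]]' 1
python3 -c "
from h import *
todo(case(.08+.076,0,.055+.11-.019));c=cam('scene');save(c,'s3.png',(200,80,420,260),3.3)"
```

```text
t: 10.0
tool_pos: [0.6769, -0.2141, 0.1633]
ee_rot: [-3.063, 0.694, -0.012]
contact_force: [1.4, 3.5, 10.2]
finger_gap: 0.0296
grip_force: 30.0
t: 10.8
tool_pos: [0.7079, -0.2289, 0.147]
ee_rot: [3.063, -0.695, 0.025]
contact_force: [7.4, 1.1, 7.3]
finger_gap: 0.0293
grip_force: 30.0
t 10.8 tcp [ 0.7079 -0.2289  0.147 ] F [7.4 1.1 7.3] gap 0.0293
do mm [-1.3 -1.1  1. ] turn [-0.003 -0.016 -0.   ]
```

View pics/s3.png

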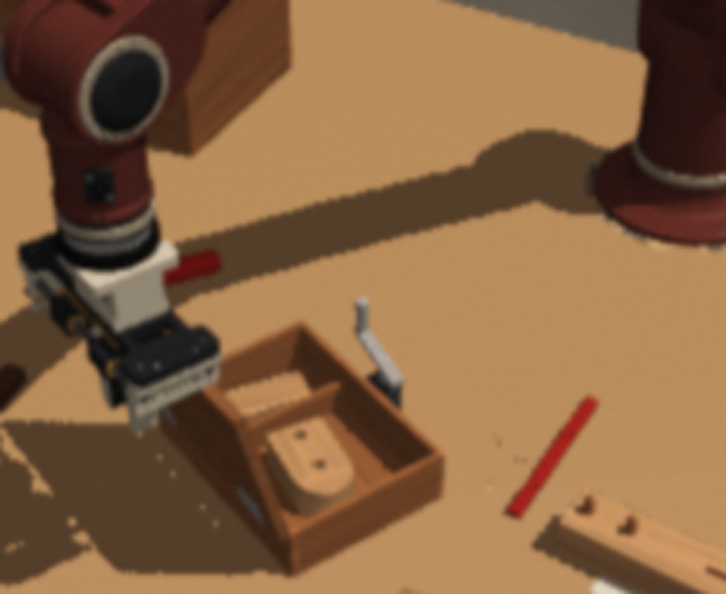

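The lid stands at about 1.85 rad and the latch is clear. The heel block lies in the large bay with holes at (303,436) and (320,462) and its nose pointing to lower right, towards case +y. I'll release, lift and move aside.

```bash

python3 -m inch '[[[0,0,0,0,0,0],[0,0,0,0,0,0],[0,0,0,0,0,0],[0,0,0,0,0,0],[2,0,-30,0,0,0],[5,0,-40,0,0,0],[5,10,-40,0,0,0],[0,40,-20,0,0,0]]]' 0
python3 -m inch '[[[0,50,0,0,0,0],[-10,50,0,0,0,0],[-10,50,0,0,0,0],[-10,50,0,0,0,0],[0,20,0,0,0,0],[0,0,0,0,0,0],[0,0,0,0,0,0],[0,0,0,0,0,0]]]' 0
python3 - <<'E'
from h import *
s=st(); print(s['joint_pos'].round(3),s['tool_pos'])
c=cam('top');d=cam('scene');save(c,'t3.png',(220,145,400,260),4.4)
im=cv2.imread('pics/t3.png')
save(d,'s4.png',(255,165,400,260),5)
E
```

```text
t: 11.65
tool_pos: [0.6954, -0.2726, 0.2758]
ee_rot: [-3.063, 0.68, -0.01]
contact_force: [-0.4, 0.0, -0.3]
finger_gap: 0.0887
grip_force: 0.0
t: 12.45
tool_pos: [0.5736, -0.458, 0.2718]
ee_rot: [-3.062, 0.688, -0.001]
contact_force: [0.6, -0.4, -0.0]
finger_gap: 0.0931
grip_force: 0.0
[ 0.63   0.735  0.036  1.035 -0.028  1.373 -1.351] [ 0.57364232 -0.45800259  0.27176031]
```

View pics/t3.png

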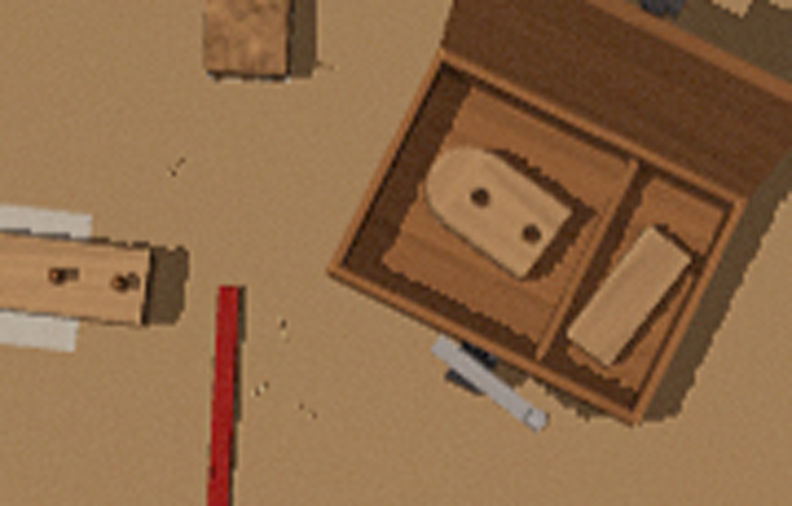

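View pics/s4.png

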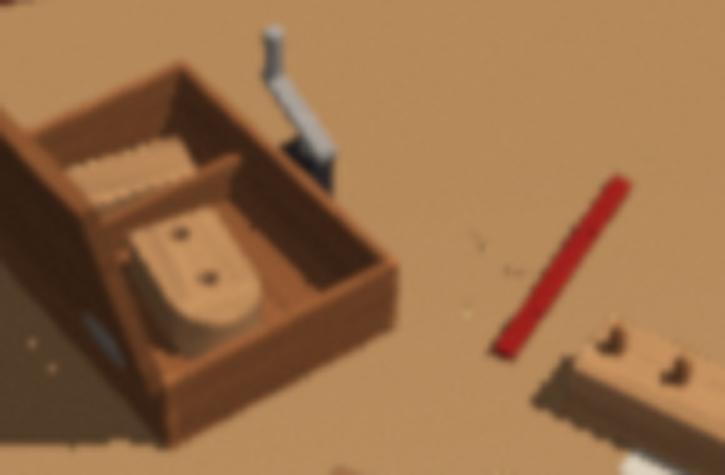

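The top crop shows block holes at (481,197) and (532,233), square-end corners at (573,212) and (523,277), and the nose at upper left. The lid and latch are well open. Next I'll measure the block and dowels numerically.

```bash
python3 - <<'E'
from h import *
c=cam('top'); d=cam('scene')
g=np.asarray(c['pixels'],np.uint8); gray=cv2.cvtColor(g,cv2.COLOR_RGB2GRAY)
print('cols 226..257'); 
for r in range(196,222): print(r,*gray[r,226:258])
# block
hsv=cv2.cvtColor(g,cv2.COLOR_RGB2HSV)
roi=np.zeros_like(gray); roi[170:215,313:355]=1
m=((hsv[...,2]>150)&(roi>0)).astype(np.uint8)*255
n,l,stt,ce=cv2.connectedComponentsWithStats(m); k=1+np.argmax(stt[1:,4]); cn,_=cv2.findContours((l==k).astype(np.uint8),0,2)
h=max(cn,key=cv2.contourArea); print('block px',stt[k],cv2.minAreaRect(h))
rc=cv2.boxPoints(cv2.minAreaRect(h)); print(np.round([ray(c,*p,.040) for p in rc],4).tolist())
T=lambda x,y,z: ray(c,220+x/4.4,145+y/4.4,z)
S=lambda x,y,z: ray(d,255+x/5,165+y/5,z)
for n,a,b in(('T',T(481,197,.040),T(532,233,.040)),('S',S(209,278,.040),S(181,234,.040))):
    print(n,a.round(4),b.round(4),'mid',((a+b)/2).round(4),'d',np.linalg.norm(a-b).round(4),'yaw',np.arctan2(*(a-b)[1::-1]).round(3))
q=T(573,212,.04)-T(523,277,.04);print('sq end',q,np.arctan2(q[1],q[0])+np.pi/2)
gs=cv2.cvtColor(np.asarray(d['pixels'],np.uint8),cv2.COLOR_RGB2GRAY)
print('scene cols 370..400')
for r in range(224,250): print(r,*gs[r,370:400])
E
```

```text
cols 226..257
196 162 176 171 170 170 172 169 173 171 170 171 171 171 170 163 132 130 131 132 132 128 133 131 129 131 131 131 128 133 133 131 131
197 94 165 163 163 162 164 160 165 161 161 171 172 170 173 158 131 135 133 133 130 130 129 131 134 130 134 132 133 133 136 131 133
198 96 107 111 97 93 91 89 93 87 94 162 163 165 165 143 123 125 124 127 133 136 134 134 132 132 131 132 134 133 130 132 132
199 136 132 135 118 111 102 94 105 98 93 105 104 97 94 70 63 64 60 74 124 126 125 126 134 119 125 124 123 137 134 130 135
200 130 128 129 128 128 131 135 137 134 136 139 134 113 108 98 89 91 85 89 89 76 76 71 122 67 59 58 70 128 127 127 128
201 130 128 129 129 128 132 128 129 127 130 130 129 130 131 139 137 135 138 133 136 114 102 93 85 92 87 83 99 61 69 66 68
202 134 131 131 132 131 131 127 131 133 132 132 132 130 131 132 128 131 128 130 131 131 136 133 138 137 135 135 143 50 69 71 74
203 144 143 142 141 142 139 136 138 140 142 140 138 139 133 134 132 133 131 130 137 137 136 132 131 132 132 134 136 33 59 73 73
204 140 143 143 143 141 141 147 144 146 146 144 146 144 141 139 143 141 143 142 
[... 5050 characters left out ...]
 150 151 152 150 148 149 153 158 159 158 158 156 154 154
244 62 63 64 66 67 67 68 69 70 76 85 101 115 130 139 142 145 147 150 150 152 155 156 157 157 158 159 160 158 157
245 61 61 61 62 64 65 67 68 68 68 69 75 86 100 115 130 138 142 143 146 146 149 153 156 157 158 157 158 159 159
246 63 61 60 61 62 62 64 65 67 68 68 69 70 75 84 99 113 128 137 141 142 144 146 150 153 156 157 157 157 157
247 65 64 64 62 60 60 62 62 64 64 66 67 67 68 70 75 83 97 113 127 135 140 142 144 145 149 153 156 156 156
248 65 65 65 64 63 61 61 61 61 63 64 65 66 67 69 67 69 75 82 96 112 126 135 139 142 145 146 148 151 153
249 69 65 66 64 64 64 62 62 61 61 62 62 64 65 66 66 67 67 69 73 82 95 109 125 134 140 143 145 146 147
```

```bash

python3 -m inch '[[[-14,-29,0,0,0,-0.14],[-10,-30,0,0,0,-0.14],[-5,-32,0,0,0,-0.14],[-1,-32,0,0,0,-0.14],[4,-32,0,0,0,-0.14],[8,-31,0,0,0,-0.14],[12,-30,0,0,0,-0.14],[16,-27,0,0,0,-0.14]]]' 0.14
python3 -m inch '[[[20,-25,0,0,0,-0.14],[23,-22,0,0,0,-0.14],[0,0,0,0,0,0],[0,0,0,0,0,0],[0,0,0,0,0,0],[0,0,0,0,0,0],[0,0,0,0,0,0],[0,0,0,0,0,0]]]' 0.14
python3 - <<'E'
from h import *
todo([.573,-.137,.017],.955); s=st();print(s['joint_pos'].round(3))
c=cam('top');d=cam('scene')
for n,cc,ps in(('T',c,((233.,207.5),(247.,209.2))),('S',d,((390.8,240.7),(378.1,234.9)))):
  for h in(0,.5):
    a,b=[ray(cc,u+h,v+h,.04) for u,v in ps]; print(n,h,a.round(4),b.round(4),'mid',((a+b)/2).round(4),'d',np.linalg.norm(a-b).round(4),'yaw',np.arctan2(*(a-b)[1::-1]).round(3))
# neck yaw by edges at top: col, upper row, lower row
a=ray(c,233,207.7,.04);b=ray(c,247,209.5,.04)
E
```

```text
t: 13.45
tool_pos: [0.571, -0.2028, 0.2726]
ee_rot: [2.961, 1.049, 0.001]
contact_force: [0.6, -0.3, 0.6]
finger_gap: 0.08
grip_force: 0.0
t: 14.25
tool_pos: [0.5706, -0.1418, 0.2721]
ee_rot: [2.792, 1.44, -0.0]
contact_force: [-0.2, -0.8, -0.1]
finger_gap: 0.0802
grip_force: 0.0
t 14.25 tcp [ 0.5706 -0.1418  0.2721] F [-0.2 -0.8 -0.1] gap 0.0802
do mm [  5.4  -0.8 255.1] turn [-0.     0.    -0.003]
[ 0.422  0.489 -0.344  1.524  0.174  1.159 -0.573]
T 0 [0.5366 0.1439 0.04  ] [0.5325 0.1046 0.04  ] mid [0.5346 0.1242 0.04  ] d 0.0395 yaw 1.467
T 0.5 [0.5352 0.1424 0.04  ] [0.5311 0.1032 0.04  ] mid [0.5332 0.1228 0.04  ] d 0.0395 yaw 1.467
S 0 [0.535  0.1438 0.04  ] [0.5318 0.1045 0.04  ] mid [0.5334 0.1242 0.04  ] d 0.0394 yaw 1.489
S 0.5 [0.5361 0.1457 0.04  ] [0.5329 0.1065 0.04  ] mid [0.5345 0.1261 0.04  ] d 0.0393 yaw 1.489
```

```bash

python3 -m inch '[[[5,-1,30,0,0,0],[0,0,35,0,0,0],[0,0,35,0,0,0],[0,0,35,0,0,0],[0,0,25,0,0,0],[0,0,15,0,0,0],[0,0,0,0,0,0],[0,0,0,0,0,0]]]' 0.14
python3 -c "
from h import *
todo([.573,-.137,.017],.955)"
python3 -m inch '[[[0,0,15,0,0,0],[0,0,15,0,0,0],[0,0,10,0,0,0],[0,0,10,0,0,0],[0,0,5,0,0,0],[0,0,0,0,0,0],[0,0,0,0,0,0],[0,0,0,0,0,0]]]' 0.14
python3 -c "
from h import *
todo([.573,-.137,.017],.955)"
```

```text
t: 15.15
tool_pos: [0.5731, -0.1365, 0.0975]
ee_rot: [2.791, 1.442, 0.001]
contact_force: [0.0, 1.2, 0.9]
finger_gap: 0.0801
grip_force: 0.0
t 15.15 tcp [ 0.5731 -0.1365  0.0975] F [0.  1.2 0.9] gap 0.0801
do mm [-0.5  0.1 80.5] turn [ 0.    -0.    -0.001]
t: 15.95
tool_pos: [0.5732, -0.1365, 0.0427]
ee_rot: [2.79, 1.442, 0.002]
contact_force: [-0.1, -0.5, 0.1]
finger_gap: 0.08
grip_force: 0.0
t 15.95 tcp [ 0.5732 -0.1365  0.0427] F [-0.1 -0.5  0.1] gap 0.08
do mm [-0.6  0.1 25.7] turn [ 0.001 -0.001 -0.001]
```

```bash

python3 -m inch '[[[0,0,5,0,0,0],[0,0,5,0,0,0],[0,0,5,0,0,0],[0,0,5,0,0,0],[0,0,5,0,0,0],[0,0,0,0,0,0],[0,0,0,0,0,0],[0,0,0,0,0,0]]]' 0.14
python3 -m inch '[[[0,0,0,0,0,0],[0,0,0,0,0,0],[0,0,0,0,0,0],[0,0,0,0,0,0],[0,0,0,0,0,0],[0,0,0,0,0,0],[0,0,0,0,0,0],[0,0,0,0,0,0]]]' 1
python3 -c "
from h import *
todo([.573,-.137,.017],.955)"
```

```text
t: 16.75
tool_pos: [0.5729, -0.1364, 0.0173]
ee_rot: [2.791, 1.442, 0.001]
contact_force: [0.3, -0.1, -0.1]
finger_gap: 0.08
grip_force: 0.0
t: 17.55
tool_pos: [0.5731, -0.1367, 0.0174]
ee_rot: [2.791, 1.442, 0.001]
contact_force: [0.3, -1.3, 1.9]
finger_gap: 0.0538
grip_force: 29.9
t 17.55 tcp [ 0.5731 -0.1367  0.0174] F [ 0.3 -1.3  1.9] gap 0.0538
do mm [-0.3  0.1  0.4] turn [ 0.001 -0.    -0.001]
```

```bash

python3 -m inch '[[[0,0,-8,0,0,0],[0,0,-15,0,0,0],[0,0,-25,0,0,0],[0,0,-25,0,0,0],[0,0,-25,0,0,0],[0,0,-25,0,0,0],[0,0,-20,0,0,0],[0,0,0,0,0,0]]]' 1
python3 -c "
from h import *
todo([.534,.124,.12],1.478)"
```

```text
t: 18.35
tool_pos: [0.5746, -0.1362, 0.1641]
ee_rot: [2.787, 1.441, 0.009]
contact_force: [-0.1, 0.4, -0.9]
finger_gap: 0.0539
grip_force: 29.9
t 18.35 tcp [ 0.5746 -0.1362  0.1641] F [-0.1  0.4 -0.9] gap 0.0539
do mm [ 188.7 -183.9   43.6] turn [ 0.007 -0.002 -0.524]
```

```bash

python3 -m inch '[[[23.6,-22.9,0,0,0,-0.131],[26.4,-19.6,0,0,0,-0.131],[28.7,-16,0,0,0,-0.131],[30.6,-12.1,0,0,0,-0.131],[31.9,-8.1,11,0,0,0],[31.9,-8.1,11,0,0,0],[31.9,-8.1,11,0,0,0],[25,-6,6,0,0,0]]]' 1
python3 -m inch '[[[6,-2,5,0,0,0],[0,0,0,0,0,0],[0,0,0,0,0,0],[0,0,0,0,0,0],[0,0,0,0,0,0],[0,0,0,0,0,0],[0,0,0,0,0,0],[0,0,0,0,0,0]]]' 1
python3 - <<'E'
from h import *
todo([.534,.124,.12],1.478)
c=cam('top');d=cam('scene')
save(d,'s5.png',(330,165,430,250),6); save(c,'t5.png',(210,180,270,230),6)
a=cv2.imread('pics/s5.png');b=cv2.imread('pics/t5.png');k=np.zeros((510,780,3),np.uint8)
a=cv2.resize(a,(420,357));k[:357,:420]=a;k[:300,420:780]=b
cv2.imwrite('pics/c5.png',k)
E
```

```text
t: 19.15
tool_pos: [0.5315, 0.1186, 0.1197]
ee_rot: [-2.318, -2.117, 0.004]
contact_force: [0.7, 0.9, -1.4]
finger_gap: 0.0539
grip_force: 29.9
t: 19.95
tool_pos: [0.5323, 0.1225, 0.1163]
ee_rot: [2.323, 2.115, 0.0]
contact_force: [-0.6, 0.9, -1.0]
finger_gap: 0.0539
grip_force: 29.9
t 19.95 tcp [0.5323 0.1225 0.1163] F [-0.6  0.9 -1. ] gap 0.0539
do mm [ 1.6  1.5 -3.7] turn [ 0. -0. -0.]
```

View pics/c5.png

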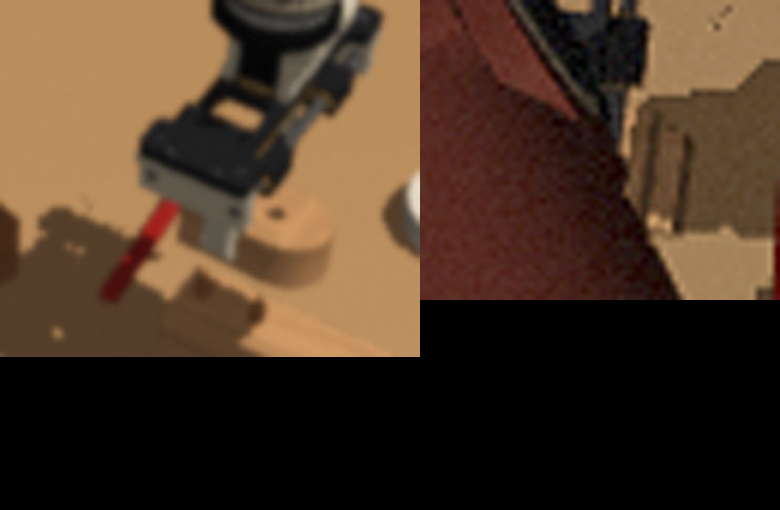

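The composite's scene half shows the held block above the blank with its nose hole at (279,213), which is raw pixel (396.4,215.7). The block's rounded end faces the headstock, as it should. I'll compare that hole with the tool and the dowel.

```bash
python3 - <<'E'
from h import *
d=cam('scene'); g=cv2.cvtColor(np.asarray(d['pixels'],np.uint8),cv2.COLOR_RGB2GRAY).astype(float)
sub=g[211:221,389:405]; print(sub.astype(int))
w=np.clip(np.median(sub)-25-sub,0,None); r,cc=np.mgrid[211:221,389:405]; u=(w*cc).sum()/w.sum(); v=(w*r).sum()/w.sum(); print(u,v)
s=st(); z=s['tool_pos'][2]-.0114+.034
H=ray(d,u,v,z); print('hole',H, 'rel tcp',(H-s['tool_pos'])[:2]); ax=np.array([np.cos(1.478),np.sin(1.478)])
r=(H-s['tool_pos'])[:2]; print('along',r@ax,'across(+ = left of x)',-r[0]*ax[1]+r[1]*ax[0])
E
```

```text
[[ 85 109  99  81  72  92 126 145 150 151 152 152 152 150 151 152]
 [115 134 136 131 130 136 147 152 151 150 151 151 151 152 154 157]
 [129 144 151 152 152 150 148 147 149 150 151 150 150 155 158 160]
 [132 147 155 155 148 135 122 120 133 149 152 152 153 158 161 159]
 [133 151 158 154 138 110  90  89 110 140 153 155 157 160 160 159]
 [132 149 159 155 137 108  91  89 107 138 153 159 160 161 158 157]
 [134 147 154 156 151 139 129 128 139 149 157 161 161 160 157 155]
 [137 145 148 153 155 155 153 154 156 160 160 161 160 158 156 154]
 [147 148 147 148 151 154 157 160 161 162 162 161 158 155 154 153]
 [139 143 147 147 149 149 152 157 161 162 161 160 157 155 153 153]]
393.5298013245033 213.2207505518764
hole [0.52932206 0.13681872 0.13883317] rel tcp [-0.00295605  0.01409225]
along 0.013757702089809875 across(+ = left of x) 0.004249162181011271
```

```bash
python3 - <<'E'
from h import *
d=cam('scene'); s=st(); z=s['tool_pos'][2]-.0114+.034
ax=np.array([np.cos(1.478),np.sin(1.478)])
for u,v in((395.5,215.4),):
    H=ray(d,u,v,z); r=(H-s['tool_pos'])[:2]; print('hole',H,'along',r@ax,'across',-r[0]*ax[1]+r[1]*ax[0])
O=H[:2]-.02*ax; print('block origin (scene)',O,'to neck scene',np.array([.5334,.1242])-O)
todo([.534,.124,.08],1.478)
E
```

```text
hole [0.53439844 0.14431415 0.13880968] along 0.02165955437639978 across -0.00016998092189135158
block origin (scene) [0.53254518 0.1244002 ] to neck scene [ 0.00085482 -0.0002002 ]
t 20.15 tcp [0.5322 0.1228 0.1162] F [-0.7 -0.6 -1. ] gap 0.0541
do mm [ 1.4  1.7 36.2] turn [ 0. -0. -0.]
```

```bash

python3 -m inch '[[[0,1.2,10,0,0,0],[0,0,10,0,0,0],[0,0,10,0,0,0],[0,0,8,0,0,0],[0,0,3,0,0,0],[0,0,2,0,0,0],[0,0,0,0,0,0],[0,0,0,0,0,0]]]' 1
python3 -m inch '[[[0,0,1,0,0,0],[0,0,1,0,0,0],[0,0,1,0,0,0],[0,0,1,0,0,0],[0,0,1,0,0,0],[0,0,1,0,0,0],[0,0,0,0,0,0],[0,0,0,0,0,0]]]' 1
python3 -c "
from h import *
todo([.5334,.1228,.0514],1.478);print(st()['moment'])"
```

```text
t: 20.95
tool_pos: [0.5337, 0.1227, 0.0735]
ee_rot: [2.322, 2.116, 0.001]
contact_force: [-0.5, -0.2, -1.0]
finger_gap: 0.0539
grip_force: 29.9
t: 21.75
tool_pos: [0.5334, 0.1226, 0.0672]
ee_rot: [-2.322, -2.116, -0.0]
contact_force: [0.3, 0.2, -1.5]
finger_gap: 0.0538
grip_force: 29.9
t 21.75 tcp [0.5334 0.1226 0.0672] F [ 0.3  0.2 -1.5] gap 0.0538
do mm [ 0.2 -0.1 15.8] turn [-0. -0. -0.]
[-0.03090704 -0.07362967  0.03088401]
```

```bash

python3 -m inch '[[[0,0,1,0,0,0],[0,0,1,0,0,0],[0,0,1,0,0,0],[0,0,1,0,0,0],[0,0,0,0,0,0],[0,0,0,0,0,0],[0,0,0,0,0,0],[0,0,0,0,0,0]]]' 1
python3 -c "
from h import *
todo([.5334,.1228,.0514],1.478);print(st()['moment'])"
```

```text
t: 22.55
tool_pos: [0.5335, 0.1226, 0.0632]
ee_rot: [-2.322, -2.116, -0.0]
contact_force: [-0.9, 0.0, -0.7]
finger_gap: 0.0537
grip_force: 29.9
t 22.55 tcp [0.5335 0.1226 0.0632] F [-0.9  0.  -0.7] gap 0.0537
do mm [ 0.2 -0.1 11.8] turn [ 0. -0. -0.]
[ 0.01906861 -0.04886608 -0.01535433]
```

Bottom at about 52 mm, past the tapers with no contact force, so both dowels are in the holes. Continuing down.

```bash

python3 -m inch '[[[0,0,1.5,0,0,0],[0,0,1.5,0,0,0],[0,0,1.5,0,0,0],[0,0,1.5,0,0,0],[0,0,1.5,0,0,0],[0,0,1.5,0,0,0],[0,0,1,0,0,0],[0,0,0,0,0,0]]]' 1
python3 -c "
from h import *
todo([.5334,.1228,.0514],1.478);print(st()['moment'])"
```

```text
t: 23.35
tool_pos: [0.5333, 0.1226, 0.053]
ee_rot: [-2.322, -2.116, 0.0]
contact_force: [-0.4, -0.1, -0.4]
finger_gap: 0.0536
grip_force: 29.9
t 23.35 tcp [0.5333 0.1226 0.053 ] F [-0.4 -0.1 -0.4] gap 0.0536
do mm [0.2 0.  1.6] turn [-0.  0. -0.]
[-0.06399613 -0.11019491 -0.00201746]
```

```bash

python3 -m inch '[[[0,0,0.5,0,0,0],[0,0,0.5,0,0,0],[0,0,0.5,0,0,0],[0,0,0.3,0,0,0],[0,0,0,0,0,0],[0,0,0,0,0,0],[0,0,0,0,0,0],[0,0,0,0,0,0]]]' 1
python3 -c "
from h import *
todo([.5334,.1228,.0514],1.478);print(st()['moment'])"
```

```text
t: 24.15
tool_pos: [0.5334, 0.1226, 0.0514]
ee_rot: [-2.322, -2.116, -0.0]
contact_force: [-1.0, 0.0, -0.3]
finger_gap: 0.0538
grip_force: 29.9
t 24.15 tcp [0.5334 0.1226 0.0514] F [-1.   0.  -0.3] gap 0.0538
do mm [ 0.2 -0.1  0. ] turn [ 0. -0. -0.]
[-0.09084972 -0.05505531 -0.00568226]
```

```bash

python3 -m inch '[[[0,0,0.4,0,0,0],[0,0,0.4,0,0,0],[0,0,0.3,0,0,0],[0,0,0,0,0,0],[0,0,0,0,0,0],[0,0,0,0,0,0],[0,0,0,0,0,0],[0,0,0,0,0,0]]]' 1
python3 -c "
from h import *
todo([.5334,.1228,.0514],1.478);print(st()['moment'])"
```

```text
t: 24.95
tool_pos: [0.5335, 0.1226, 0.0514]
ee_rot: [2.322, 2.115, 0.0]
contact_force: [-2.2, -0.5, 6.9]
finger_gap: 0.0534
grip_force: 29.9
t 24.95 tcp [0.5335 0.1226 0.0514] F [-2.2 -0.5  6.9] gap 0.0534
do mm [ 0.2 -0.1 -0. ] turn [ 0.001  0.    -0.   ]
[-0.26822075  0.36102742 -0.02152307]
```

```bash

python3 -m inch '[[[0,0,0.5,0,0,0],[0,0,0.5,0,0,0],[0,0,0,0,0,0],[0,0,0,0,0,0],[0,0,0,0,0,0],[0,0,0,0,0,0],[0,0,0,0,0,0],[0,0,0,0,0,0]]]' 1
python3 -c "
from h import *
todo([.5334,.1228,.0514],1.478);print(st()['moment'])"
```

```text
t: 25.75
tool_pos: [0.5334, 0.1226, 0.0514]
ee_rot: [2.321, 2.115, 0.0]
contact_force: [-3.1, -1.6, 13.7]
finger_gap: 0.0539
grip_force: 29.9
t 25.75 tcp [0.5334 0.1226 0.0514] F [-3.1 -1.6 13.7] gap 0.0539
do mm [ 0.2 -0.1 -0. ] turn [ 0.001  0.001 -0.   ]
[-0.38032223  0.77530799 -0.01496464]
```

```bash

python3 -m inch '[[[0,0,0.2,0,0,0],[0,0,0,0,0,0],[0,0,0,0,0,0],[0,0,0,0,0,0],[0,0,0,0,0,0],[0,0,0,0,0,0],[0,0,0,0,0,0],[0,0,0,0,0,0]]]' 1
python3 -c "
from h import *
todo([.5334,.1228,.0514],1.478);print(env.finish_job())"
```

```text
t: 26.55
tool_pos: [0.5334, 0.1226, 0.0513]
ee_rot: [2.321, 2.115, 0.0]
contact_force: [-3.5, -1.5, 14.6]
finger_gap: 0.0536
grip_force: 29.9
t 26.55 tcp [0.5334 0.1226 0.0513] F [-3.5 -1.5 14.6] gap 0.0536
do mm [ 0.2 -0.  -0.1] turn [ 0.001  0.001 -0.   ]
the job is handed in; nothing more can be done
None
```

I handed the job in at 26.6 s with the latch swung free, the lid standing open, and the heel block on both dowels at the expected flush height, still held and pressed down with about 15 N; no verdict came back.

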